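# Turn the proud drive stub until its keys drop into the slots

## Task

Two motor housings stand on the bench, each with a keyed drive stub with an orange wing grip in its bore. One stub stands proud because its keys lie across the slots of the bore: turn it by its wing until keys and slots line up and it drops fully home, upright in its housing, then let go of it. The other stub is already home: leave it there as it is.

Things in the scene. Friction and masses are not known exactly. Their poses are not given: they have to be found in the camera images.
- stub_proud_grip (a point): Proud stub: centre of its orange wing, 44 mm along its x (white line on top), 14 along y (pinch here), 32 along z (up); 127 mm above the bench, 107 when home. Its two keys point along x and -x, 7 mm wide, to 21 mm from the axis, lower edges 41 mm below this point, resting on the carrier 40 to 90 degrees off the slots, either way. Loose, 0.3 kg; shaft 23 mm thick, foot 74 mm below this point.
- jig_proud_mouth (a point): Housing of the proud stub: ribbed metal cup on a dark 110 mm plate fixed to the bench, closed by a 70 mm round aluminium carrier. Point on the bore's axis at the carrier's top, 86 mm above the bench. Two slots along x and -x, 13 mm wide, 20 deep, to 23 mm from the axis, a yellow mark outside each. Released within 8 degrees of them (half turns alike), the stub falls in by its weight; 2 mm play.
- stub_home_grip (a point): The other, equal stub, already home in the other, equal housing, its keys down in the slots: the centre of its orange wing, axes and sizes as for the proud stub. The two housings' centres are 18 cm or more apart.

How it is judged:
At the end, for the whole second after the job is handed in: The stub that stood proud is fully home in its own housing: its wing's centre at most 27 mm above the carrier's top (21 mm when home), within 12 mm of the bore's axis, upright within 11 degrees, keys within 17 degrees of the slots; the other stub within 12 mm of where it was; both let go (z of stub_proud_grip in the frame of jig_proud_mouth below 0.027 m and horizontal distance between stub_proud_grip and jig_proud_mouth below 0.012 m and angle between stub_proud_grip's own z axis and vertical below 0.2 rad and angle between the x axis of stub_proud_grip and the x axis of jig_proud_mouth, either way round below 0.3 rad and distance of stub_home_grip from where it was at the start of the episode below 0.012 m); the robot touches nothing.
It fails at once if the stub that is already home is pulled out or knocked aside (moved more than 15 mm) (distance of stub_home_grip from where it was at the start of the episode above 0.015 m).
It also fails if it takes over 40 s, if anything falls off the work surface, if the arm or the gripper's body presses on something with over 40 N, if the wrist force passes 120 N, or if a joint passes its speed limit or range.

## Robot

A 7-joint arm with a two-finger parallel gripper is mounted at the origin on a cart in front of the work surface, level with it; the furniture and walls round the work are solid. World frame = base frame: x ahead of the robot, y to its left, z up, the work surface at z = 0. Lengths are in m, angles in rad, forces in N, time in s.
With the tool pointing down it reaches from about 0.4 to 0.875 m from the base axis. Payload 19.3 kg.
Tool frame: the origin (TCP) lies at the very end of the fingers, on their centre line; the grasp point (between the pads) lies 19 mm behind it; z points along the fingers, y is the direction in which the jaws open and shut (so a half turn about z gives the same grasp; the last joint's range is limited). The gripper opens to 85 mm and grips with 20 to 120 N. Pads are 22 mm wide; open, the fingers measure 114 mm over their backs; the gripper's body (76 mm by 85 mm) begins 54 mm behind the grasp point. The pads swing forward as they close: fully open they stand 13 mm farther back than shut.
Start: joints at [1.166, 0.521, -0.036, 1.599, 0.021, 1.021, -0.113], TCP at [0.205, -0.59, 0.231] pointing down, gripper open.
Joint ranges: [-2.91, 2.91], [-0.3, 2.13], [-1.5, 1.42], [0.17, 2.43], [-1.26, 4.41], [0.16, 1.93], [-2.52, 2.52]. Speed limits (rad/s): [1.89, 1.89, 2.39, 2.39, 3.01, 3.01, 3.01].

## Interface

Orientations are given as [roll, pitch, yaw] about the fixed x, y, z axes, in that order (R = Rz(yaw) Ry(pitch) Rx(roll)).
In Python, from workcell import bot, vision, job_done gives the robot as it stands.
- The arm moves only by the tool arm_command, never from a script. Its arguments are lists of equal length, an entry for each row: "gripper": the finger opening in cm, from 0 to 8.54; "slide": the shift along the tool's x, y, z in cm, a list of three; "turn": the turn, a rotation vector about the tool's x, y, z in degrees, a list of three. A call has 1 to 5 rows; each row is the pose to reach, as a shift and turn from the pose commanded when the call began, along the tool's axes at that moment; what a row does not reach only later rows make up. A row lasts 1/8 s, in which the tool goes at most 62.5 mm and 10.7 degrees, less where a joint would pass 70% of its speed; a pose out of reach is approached as far as the arm can. A call with a gripper value outside its range is refused whole. The fingers move at their own pace and stop on an object; "force" is the grip in N (left out, the last holds). Time passes only in rows, so rows that repeat a pose let the fingers close. It gives the time, the measured TCP pose, the force and the opening at its end, in the units of the state.
- bot.observe(): the state, without advancing time (a new reading comes with each control period).
- vision.grab_frame(name): name is "scene" or "top" or "wrist"; returns the picture (420x560x3 uint8, blue, green, red); there is no depth.
- vision.camera_model(name): a dict with "mtx" (3x3 intrinsics, pixels), "k1" (the pictures are not rectified: a ray, as slopes to the right and down, at radius r is drawn at 1 + k1 r^2 times it, then the intrinsics apply), "T" (4x4, takes a point from camera to world coordinates). Camera axes: x right, y down, z forward; pixel columns grow to the right and rows downward; lengths in m; the calibration is good to about 2 mm. A picture is of the moment at which its call begins: read the wrist's pose just before it. camera_model takes no time and is no camera call; for the wrist camera it gives the pose at the moment of the call.
- job_done(): hands the job in, once; it reports no verdict.
The state is a dict: "clock": time; "qpos": joint angles; "qd": joint speeds; "joint_efforts": joint torques, N m; "position": TCP position; "tool_rot": TCP orientation; "force": force on the tool from outside, world axes, zero at the start; "moment": the same for the moment, N m; "grip_width": finger opening in m.
Only numpy, scipy, OpenCV 4.12 (cv2) and the standard library are available. Lean on these libraries where they do the work, as an engineer would, in place of code of your own. Each camera call takes 0.05 s, during which the arm holds its last target. There are 200 camera calls.

## Working session

There is one attempt and no reset: what is moved stays moved. The work goes in short steps, Python scripts to look and compute and a tool call to move; the robot and the scene stay as the last step left them, time stands still between calls to the robot, and variables do not carry over. Pictures are saved under pics/ and viewed, about 8 in all and at most 12, crops included, and the job is handed in when it is done.

Besides the shell and the picture viewer there is one more tool, called after ">>>" by a JSON object that holds its "name" and its "arguments", one argument or row to a line. arm_command: Moves the arm, as the interface text tells. Its arguments: {"type":"object","properties":{"gripper":{"type":"array","items":{"type":"number"}},"slide":{"type":"array","items":{"type":"array","items":{"type":"number"}}},"turn":{"type":"array","items":{"type":"array","items":{"type":"number"}}},"force":{"type":"number"}},"required":["gripper","slide","turn"]}

```bash
mkdir -p pics; python3 - <<'E'
from workcell import bot, vision
import cv2, numpy as np
print(bot.observe())
for n in("scene","top"):
    im=vision.grab_frame(n); m=vision.camera_model(n); print(n,m)
    cv2.imwrite(f"pics/{n}0.png",im)
a=cv2.imread("pics/scene0.png")
E
```

```text
{'clock': 0.0, 'qpos': array([ 1.16582558,  0.52203113, -0.03630308,  1.5999786 ,  0.02123402,
        1.02107031, -0.11280204]), 'qd': array([ 0.00067092,  0.00134406,  0.00018447,  0.00020342,  0.00085382,
       -0.00072947,  0.00109456]), 'joint_efforts': array([ 1.69844916e-04, -9.27121282e+01,  1.97998367e+00, -3.69939888e+01,
        1.77607290e-02,  8.14554660e-03, -3.22447204e-05]), 'position': array([ 0.20518657, -0.59002529,  0.23072587]), 'tool_rot': array([-3.14049702e+00,  1.17789546e-04,  3.34754972e-01]), 'force': array([-0.04919802,  0.20849369,  0.01034002]), 'moment': array([ 0.01868479, -0.01602045,  0.05077785]), 'grip_width': 0.08509831499770314}
scene {'mtx': array([[395.07982508,   0.        , 280.49491149],
       [  0.        , 395.07982508, 209.22490678],
       [  0.        ,   0.        ,   1.        ]]), 'k1': -0.024382055969001653, 'T': array([[-0.63096511, -0.49469748,  0.5976265 ,  0.03998554],
       [-0.77573069,  0.41339248, -0.47681082,  0.40629253],
       [-0.01117719, -0.76444821, -0.64458825,  0.68305691],
       [ 0.        ,  0.        ,  0.        ,  1.        ]])}
top {'mtx': array([[397.3176629 ,   0.        , 272.09998169],
       [  0.        , 397.3176629 , 211.41562619],
       [  0.        ,   0.        ,   1.        ]]), 'k1': -0.0853935019328391, 'T': array([[ 0.02269666, -0.97689553,  0.2125088 ,  0.37389203],
       [-0.99972042, -0.02076801,  0.0113037 , -0.00787176],
       [-0.00662915, -0.21270594, -0.97709377,  0.9615606 ],
       [ 0.        ,  0.        ,  0.        ,  1.        ]])}
```

View pics/scene0.png

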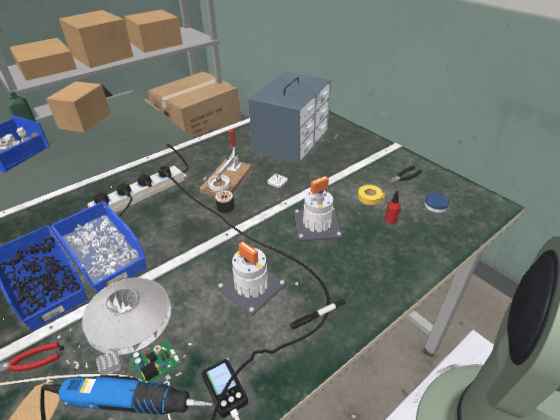

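View pics/top0.png

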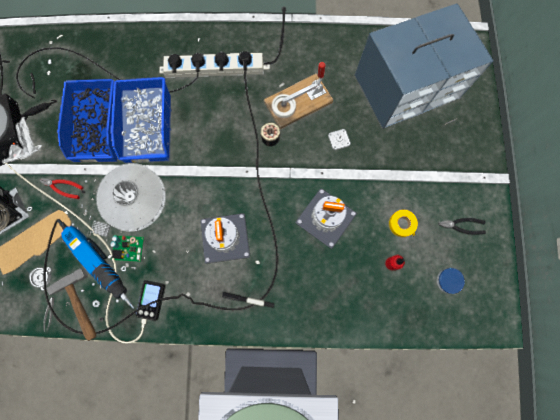

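The two housings are visible: in scene at about (250,275) and (318,212), in top at about (222,233) and (331,210). I'll triangulate the orange wings and enlarge the crops.

```bash
cat > h.py <<'E'
import cv2, numpy as np
from workcell import bot, vision
def ray(m,uv):
    d=cv2.undistortPoints(np.array([[uv]],float),m["mtx"],np.array([m["k1"],0,0,0.]))[0,0]
    T=m["T"]; return T[:3,3],T[:3,:3]@np.array([d[0],d[1],1])
def onz(m,uv,z):
    o,d=ray(m,uv); return o+d*(z-o[2])/d[2]
def orange(im,amin=40):
    h=cv2.cvtColor(im,cv2.COLOR_BGR2HSV)
    k=cv2.inRange(h,(5,150,110),(17,255,255))
    n,l,s,c=cv2.connectedComponentsWithStats(k)
    return [(c[i],s[i]) for i in range(1,n) if s[i,4]>amin],l
def tri(r1,r2):
    (a,u),(b,v)=r1,r2
    t=np.linalg.lstsq(np.c_[u,-v],b-a,rcond=None)[0]
    p,q=a+u*t[0],b+v*t[1]; return (p+q)/2,np.linalg.norm(p-q)
E
python3 - <<'E'
from h import *
M={n:vision.camera_model(n) for n in("scene","top")}
I={n:cv2.imread(f"pics/{n}0.png") for n in M}
P={n:[(c,s) for c,s in orange(I[n])[0]] for n in M}
for n in P:
    for c,s in P[n]: print(n,c.round(1),s)
near=lambda n,uv:min(P[n],key=lambda q:np.hypot(*(q[0]-uv)))[0]
for a,b in(((248,253),(220,233)),((319,186),(334,206))):
    A,B=near("scene",a),near("top",b)
    print(A,B,tri(ray(M["scene"],A),ray(M["top"],B)))
cr=[cv2.resize(I[n][v-40:v+40,u-40:u+40],(390,390)[:2],interpolation=cv2.INTER_CUBIC) for n,u,v in(("scene",250,270),("top",222,233),("scene",318,210),("top",331,212))]
cr=[cv2.resize(c,(290,290)) for c in cr]
cv2.imwrite("pics/crops.png",np.vstack([np.hstack(cr[:2]),np.hstack(cr[2:])]))
E
```

```text
scene [319.  185.2] [311 177  17  16 181]
scene [247.9 253.7] [239 243  19  21 211]
top [332.8 206.7] [323 201  22  11 130]
top [218.6 230.6] [215 220   8  22  99]
[247.93364929 253.69194313] [218.57575758 230.62626263] (array([0.5132847 , 0.11681837, 0.10384448]), np.float64(0.004329234954155464))
[318.99447514 185.22651934] [332.77692308 206.65384615] (array([ 0.5678324 , -0.13001216,  0.12572021]), np.float64(0.003011141194535117))
```

View pics/crops.png

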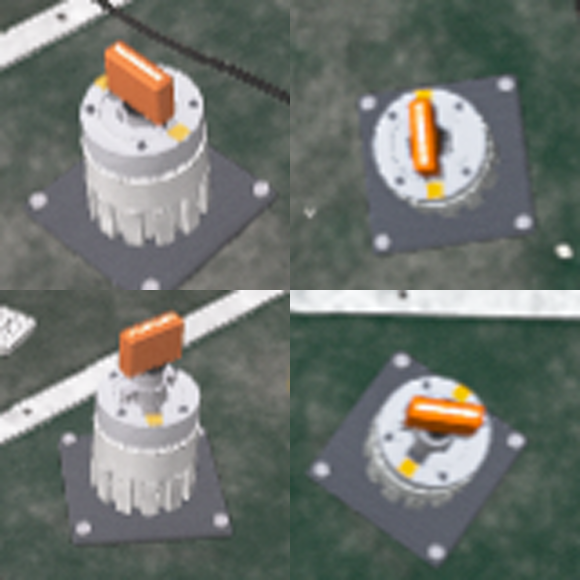

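Proud stub: the right-hand one (top at ~(333,207), wing at z≈0.126, y≈-0.13), with yellow slot marks in top at about (338,200) and (323,221). The left one is home (z≈0.104). Next: angles.

```bash
python3 - <<'E'
from h import *
m=vision.camera_model("top"); im=cv2.imread("pics/top0.png")
h=cv2.cvtColor(im,cv2.COLOR_BGR2HSV)
k=cv2.inRange(h,(18,110,120),(32,255,255)); n,l,s,c=cv2.connectedComponentsWithStats(k)
for i in range(1,n):
    if abs(c[i]-(331,210)).max()<25: print("yel",c[i],s[i,4],onz(m,c[i],.086))
a,b=onz(m,(338.2,200.4),.086),onz(m,(323.5,220.8),.086)
print("slot deg",np.degrees(np.arctan2(*(a-b)[1::-1])),"centre",(a+b)/2,np.linalg.norm(a-b))
_,l=orange(im); ys,xs=np.where(l[190:235,310:355]>0)
p=np.array([onz(m,(x+310.,y+190.),.135)[:2] for x,y in zip(xs,ys)])
w,v=np.linalg.eigh(np.cov(p.T)); print("wing",p.mean(0),np.degrees(np.arctan2(v[1,1],v[0,1])))
g=lambda x,y:onz(m,(291+(x-290)*80/290,172+(y-290)*80/290),.143)
a,b=g(412,412),g(480,413); print("line",(a+b)/2,np.degrees(np.arctan2(*(b-a)[1::-1])),np.linalg.norm(a-b))
E
```

```text
yel [337.9375 200.125 ] 16 [ 0.5937486  -0.14672253  0.086     ]
yel [323.125  220.6875] 16 [ 0.54545357 -0.11276712  0.086     ]
slot deg -35.12835254582881 centre [ 0.56916588 -0.13046093  0.086     ] 0.058571963265291925
wing [ 0.56683574 -0.12770383] 86.15220637356349
line [ 0.56688923 -0.12924392  0.143     ] -89.62808616491972 0.03982932904116229
```

Proud stub is at about (0.568,-0.130). Slots lie at ≈-35° and the wing at ≈-90° (mod 180), so it needs about +55° seen from above. I'll approach with tool yaw ≈90°, so the jaws span the wing.

>>> {"name": "arm_command", "arguments": {
  "gripper": [8.5,8.5,8.5,8.5,8.5],
  "slide": [
    [5,-3.2,-1],
    [10,-6.3,-2],
    [15,-9.5,-3],
    [20,-12.6,-3],
    [25,-15.8,-3]
  ],
  "turn": [
    [0,0,-7],
    [0,0,-14],
    [0,0,-21],
    [0,0,-28],
    [0,0,-35]
  ]
}}

```text
clock: 0.72
position: [0.3904, -0.3573, 0.2614]
tool_rot: [3.141, 0.0, 0.949]
force: [0.8, -1.2, 0.4]
grip_width: 0.0851
```

>>> {"name": "arm_command", "arguments": {
  "gripper": [8.5,8.5,8.5,8.5,8.5],
  "slide": [
    [6,0.2,0],
    [12,0.4,0],
    [18,0.7,0],
    [24,0.9,0],
    [29,1.1,0]
  ],
  "turn": [
    [0,0,-7],
    [0,0,-14],
    [0,0,-21],
    [0,0,-28],
    [0,0,-36]
  ]
}}

```text
clock: 1.35
position: [0.5692, -0.128, 0.2611]
tool_rot: [-3.141, -0.0, 1.579]
force: [0.5, -0.6, 1.3]
grip_width: 0.0848
```

>>> {"name": "arm_command", "arguments": {
  "gripper": [8.5],
  "slide": [
    [0,0,0]
  ],
  "turn": [
    [0,0,0]
  ]
}}

```text
clock: 1.48
position: [0.5697, -0.1263, 0.2608]
tool_rot: [-3.142, -0.002, 1.581]
force: [-0.1, -1.4, -0.2]
grip_width: 0.0854
```

```bash
python3 - <<'E'
from h import *
s=bot.observe(); print(s["position"],s["tool_rot"],s["qpos"])
m=vision.camera_model("wrist"); im=vision.grab_frame("wrist"); cv2.imwrite("pics/w1.png",im)
np.savez("w1.npz",**m)
print(m["T"].round(3)); c,l=orange(im,150)
for q in c: print(q[0],q[1])
h=cv2.cvtColor(im,cv2.COLOR_BGR2HSV)
k=cv2.inRange(h,(18,110,120),(32,255,255)); n,l,s,c=cv2.connectedComponentsWithStats(k)
for i in range(1,n):
    if s[i,4]>40: print("yel",c[i],s[i,4],onz(m,c[i],.086))
E
```

```text
[ 0.56970097 -0.126275    0.26080769] [-3.14158281e+00 -2.09298425e-03  1.58126535e+00] [ 0.4548745   0.45861325 -0.47391556  1.6610074   0.22901517  1.07785023
 -0.07559755]
[[ 1.     0.008  0.003  0.57 ]
 [ 0.009 -0.953 -0.302 -0.049]
 [ 0.001  0.302 -0.953  0.403]
 [ 0.     0.     0.     1.   ]]
[275.07013815 199.4303932 ] [263 169  25  64 941]
yel [247.23275862 167.63793103] 116 [ 0.54547364 -0.11455511  0.086     ]
yel [301.95535714 205.82142857] 112 [ 0.59359204 -0.14861012  0.086     ]
yel [265.06387328 319.26264691] 1957 [ 0.56073615 -0.26682434  0.086     ]
```

View pics/w1.png

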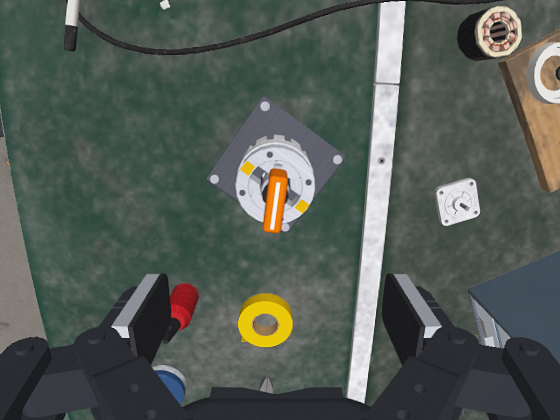

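Wrist view: wing's white line runs from (277,178) to (272,230), marks at (247,168) and (302,206); slots at -35.3°, axis (0.5695,-0.1316).

```bash
python3 - <<'E'
from h import *
m=dict(np.load("w1.npz")); im=cv2.imread("pics/w1.png")
h=cv2.cvtColor(im,cv2.COLOR_BGR2HSV)
k=cv2.inRange(h[165:240,262:292],(0,0,200),(180,120,255)); n,l,s,c=cv2.connectedComponentsWithStats(k)
i=1+s[1:,4].argmax(); ys,xs=np.where(l==i); print(s[i])
p=np.array([onz(m,(x+262.,y+165.),.143)[:2] for x,y in zip(xs,ys)])
w,v=np.linalg.eigh(np.cov(p.T)); print("line",p.mean(0),(p.max(0)+p.min(0))/2,np.ptp(p,0),np.degrees(np.arctan2(v[1,1],v[0,1])))
E
```

```text
[  8  17  10  48 204]
line [ 0.56935457 -0.13093725] [ 0.56922647 -0.13100287] [0.0063569  0.03592557] 82.99718571015053
```

Wing is at 83° (mod 180), so align the tool by +7.5° about its z and descend; the turn to make is then ≈+61.7°.

>>> {"name": "arm_command", "arguments": {
  "gripper": [8.5,8.5,8.5,8.5,8.5],
  "slide": [
    [-0.4,0,3.5],
    [-0.5,0,7],
    [-0.5,0,10.5],
    [-0.5,0,13.5],
    [-0.5,0,15]
  ],
  "turn": [
    [0,0,4],
    [0,0,7.5],
    [0,0,7.5],
    [0,0,7.5],
    [0,0,7.5]
  ]
}}

```text
clock: 2.15
position: [0.5671, -0.1363, 0.1099]
tool_rot: [-3.14, 0.0, 1.441]
force: [0.6, -0.0, 0.7]
grip_width: 0.0849
```

>>> {"name": "arm_command", "arguments": {
  "gripper": [5,3,3,3,3],
  "slide": [
    [0,0,0],
    [0,0,0],
    [0,0,0],
    [0,0,0],
    [0,0,0]
  ],
  "turn": [
    [0,0,0],
    [0,0,0],
    [0,0,0],
    [0,0,0],
    [0,0,0]
  ],
  "force": 30
}}

```text
clock: 2.78
position: [0.5683, -0.1353, 0.1116]
tool_rot: [3.141, 0.0, 1.443]
force: [-0.0, -0.0, 0.1]
grip_width: 0.0301
```

>>> {"name": "arm_command", "arguments": {
  "gripper": [3,0.5,0.5,0.5,0.5],
  "slide": [
    [0.4,0.1,0.2],
    [0.4,0.1,0.2],
    [0.4,0.1,0.2],
    [0.4,0.1,0.2],
    [0.4,0.1,0.2]
  ],
  "turn": [
    [0,0,0],
    [0,0,0],
    [0,0,0],
    [0,0,0],
    [0,0,0]
  ]
}}

```text
clock: 3.4
position: [0.5697, -0.1314, 0.1093]
tool_rot: [3.142, -0.0, 1.443]
force: [-0.2, 2.0, 0.3]
grip_width: 0.0144
```

>>> {"name": "arm_command", "arguments": {
  "gripper": [0.5,0.5,0.5],
  "slide": [
    [0,0,0],
    [0,0,0],
    [0,0,0]
  ],
  "turn": [
    [0,0,0],
    [0,0,0],
    [0,0,0]
  ]
}}

```text
clock: 3.78
position: [0.5697, -0.1314, 0.1093]
tool_rot: [-3.142, -0.0, 1.443]
force: [-0.2, 1.7, 0.5]
grip_width: 0.0146
```

Gripped at 14.5 mm. Now turn +62° (tool z −62°).

>>> {"name": "arm_command", "arguments": {
  "gripper": [0.5,0.5,0.5,0.5,0.5],
  "slide": [
    [0,0,0],
    [0,0,0],
    [0,0,0],
    [0,0,0],
    [0,0,0]
  ],
  "turn": [
    [0,0,-7],
    [0,0,-14],
    [0,0,-21],
    [0,0,-28],
    [0,0,-35]
  ]
}}

```text
clock: 4.4
position: [0.5697, -0.1317, 0.1093]
tool_rot: [-3.141, 0.0, 2.058]
force: [-0.4, -0.3, 0.1]
grip_width: 0.0148
```

>>> {"name": "arm_command", "arguments": {
  "gripper": [0.5,0.5,0.5,0.5,0.5],
  "slide": [
    [0,0,0],
    [0,0,0],
    [0,0,0],
    [0,0,0],
    [0,0,0]
  ],
  "turn": [
    [0,0,-7],
    [0,0,-14],
    [0,0,-21],
    [0,0,-27],
    [0,0,-27]
  ]
}}

```text
clock: 5.03
position: [0.5695, -0.1318, 0.109]
tool_rot: [-3.141, -0.0, 2.524]
force: [0.6, -0.6, -2.4]
grip_width: 0.0146
```

```bash
python3 - <<'E'
from h import *
s=bot.observe(); print(s["position"],s["tool_rot"],s["qpos"],s["force"],s["grip_width"])
m=vision.camera_model("wrist"); im=vision.grab_frame("wrist"); cv2.imwrite("pics/w2.png",im); np.savez("w2.npz",**m)
E
```

```text
[ 0.56950295 -0.13177109  0.1090415 ] [-3.14143859e+00 -3.70376652e-04  2.52412718e+00] [ 0.5743613   0.69127312 -0.65407406  1.78526032  0.54106754  0.85255407
  0.61745572] [ 0.57383274 -0.61922211 -2.44123721] 0.01455790620618939
```

View pics/w2.png

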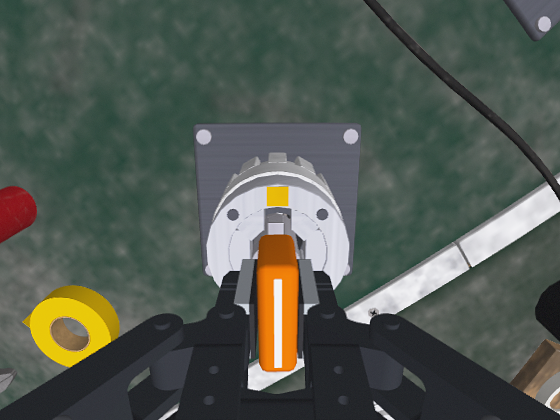

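The wing is vertical at column 278, in line with the yellow mark at (277,196). The −2.4 N force shows the gripper now carries the stub's weight, so the keys are over the slots. Releasing by opening straight out.

>>> {"name": "arm_command", "arguments": {
  "gripper": [3,6,8.5,8.5,8.5],
  "slide": [
    [0,0,0],
    [0,0,0],
    [0,0,0],
    [0,0,0],
    [0,0,0]
  ],
  "turn": [
    [0,0,0],
    [0,0,0],
    [0,0,0],
    [0,0,0],
    [0,0,0]
  ]
}}

```text
clock: 5.7
position: [0.5697, -0.1314, 0.1093]
tool_rot: [3.142, 0.0, 2.525]
force: [-0.2, 0.9, 0.4]
grip_width: 0.0853
```

>>> {"name": "arm_command", "arguments": {
  "gripper": [8.5,8.5,8.5,8.5,8.5],
  "slide": [
    [0,0,-2],
    [0,0,-5],
    [0,0,-9],
    [0,0,-14],
    [0,0,-18]
  ],
  "turn": [
    [0,0,0],
    [0,0,0],
    [0,0,0],
    [0,0,0],
    [0,0,0]
  ]
}}

```text
clock: 6.32
position: [0.5697, -0.131, 0.2928]
tool_rot: [3.141, 0.002, 2.526]
force: [-0.2, -0.4, -0.0]
grip_width: 0.0851
```

```bash
python3 - <<'E'
from h import *
s=bot.observe(); print(s["clock"],s["position"],s["force"],s["grip_width"])
m=vision.camera_model("wrist"); im=vision.grab_frame("wrist"); cv2.imwrite("pics/w3.png",im)
M=vision.camera_model("scene"); sc=vision.grab_frame("scene"); cv2.imwrite("pics/s3.png",sc)
A=[q for q in orange(sc)[0]]; B=[q for q in orange(im,150)[0]]
for q in A: print("s",q[0],q[1])
for q in B:
  print("w",q[0],q[1])
  for a in A: print(tri(ray(M,a[0]),ray(m,q[0])))
c=cv2.resize(sc[160:250,270:360],(420,420),interpolation=cv2.INTER_CUBIC)
cv2.imwrite("pics/c3.png",np.hstack([im[:, 100:460],c]))
E
```

```text
6.325 [ 0.5697464  -0.13103958  0.29277559] [-0.22652365 -0.41228374 -0.02702652] 0.08510835801562558
s [319.3539823  191.49557522] [316 181   8  20 113]
s [247.89622642 253.69339623] [239 243  19  21 212]
w [273.4185022  177.88986784] [265 152  17  54 681]
(array([ 0.5691113 , -0.13446757,  0.10400867]), np.float64(0.0022152620075187065))
(array([ 0.66130756, -0.08656104, -0.13459426]), np.float64(0.1870909899788925))
```

View pics/c3.png

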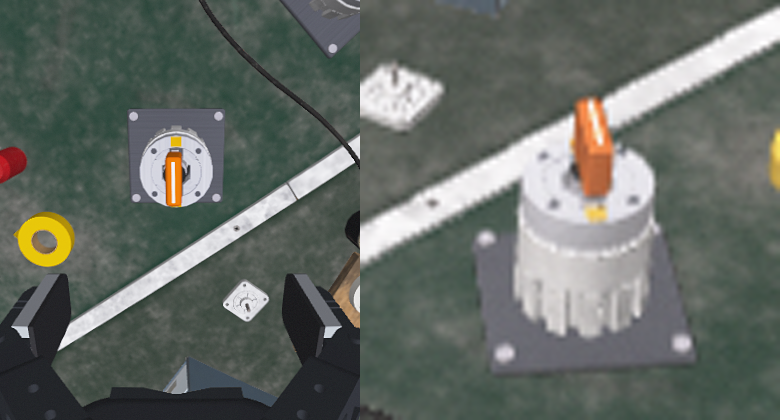

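The stub is fully home: its wing is at z≈0.104, upright and in line with the marks. The other stub is unmoved, and the arm is clear.

```bash
python3 -c "from workcell import job_done; print(job_done())"
```

```text
the job is handed in; nothing more can be done
None
```

I gripped the proud stub by its wing, the right-hand one at about (0.569, -0.131). I turned it about +62° so its keys lined up with the slots, then let it drop home and raised the arm clear. The job is handed in; the clock read 6.3 s at my last check.

**Last checks:**
- **Proud stub:** its wing centre is now at z ≈ 0.104 m, down from 0.126 m; 0.107 m is expected when home, so it is about 18 mm above the carrier. It looks upright, is about 3 mm from the measured bore axis, and is in line with the yellow marks.
- **Other stub:** its position in the scene camera image is unchanged to within 0.1 pixel.
- **Arm:** it touches nothing, with the gripper open and about 0 N on the tool.

**Corrected on the way:**
- The top camera put the wing at about -90°, which meant a 55° turn. The closer wrist view gave 83°, which meant 62°, and I used that.
- The tool stopped about 4 mm off after coming down, and I corrected that before gripping.

No check failed.

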